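# Close the polishing dust trap: filter disk, then screw ring

## Task

Fit the filter back into the dust trap of the polishing bench: lay the perforated metal disk, knob up, flat in the round mouth of the green pot and let go of it. Then set the blue ring over the mouth with its grip bar pointing at the yellow marks and screw it down clockwise (seen from above) until it stops with the bar pointing at the red marks. Let go, and leave the polishing wheel, the compound bar and the dish where they are.

Things in the scene. Friction and masses are not known exactly. Their poses are not given: they have to be found in the camera images.
- pot: Dust trap fixed to the bench: green round pot, 124 mm across its foot; aluminium shoulder 46 mm above the bench, on it a neck of 56 mm outer diameter, rim 70 mm above the bench, with two opposite outer thread lugs (67 mm across) 51 to 66 mm above the bench. Origin: centre of the underside, z up. Two red marks on the shoulder at the pot's +x and -x: the ring's bar points there when locked.
- mouth (a point): Centre of the mouth (bore 47 mm wide, its lip bevelled) at rim height, 70 mm above the bench; axes as the pot's. Two yellow marks on the shoulder lie 75 degrees anticlockwise, seen from above, from the red ones: bar direction for setting the ring on (up to 15 degrees less or 60 more also passes the thread lugs). At other angles the ring sits on the lugs, 6 mm or more too high.
- gasket (a joint): How far the orange sprung gasket seat inside the mouth is pressed down, m: 0 free (its top then 6 mm below the rim, so the disk on it lies flush with the rim), about 0.0027 when the ring is screwed home, 0.004 at its limit. It starts to give at 1.5 N and takes 1.5 N more for each mm; damped, it rises slowly.
- disk: Loose filter disk, flat on the bench, bare metal with small dark holes: 42 mm diameter, 6 mm thick, lower edge chamfered 2.5 mm, with a black knob in the middle, 14 mm diameter, standing 14 mm above the disk (top of the knob 20 mm above the underside). 60 g. Origin: centre of the underside, z up through the knob.
- ring: Blue screw ring, loose, standing the way up it is used: 77 mm outer diameter, 24 mm high without its bar. Inner lugs at its +x and -x, 60 mm between tips; an inner collar presses on the disk. 130 g. Origin: centre of the underside, z up; a half turn gives the same ring. Origin 55 mm above the bench when set loosely on the seated disk, 52 mm when screwed home, 75 degrees clockwise, at a fixed stop.
- ring_bar (a point): Middle of the ring's grip bar, 43 mm above the ring's underside; axes as the ring's. The bar runs across the ring along x: 58 mm long, 12 mm wide, 18 mm tall (34 to 52 mm above the underside), on posts at its ends; below its middle there are 10 mm of free space.
- wheel: Bystander: felt polishing wheel lying flat, 84 mm diameter, 22 mm thick. Origin: centre of the underside.
- polish_bar: Bystander: bar of polishing compound in paper, 45 x 117 x 32 mm, long side along its y. Origin: underside, 8 mm from the middle of its length.
- dish: Bystander: white dish, 84 mm diameter, 26 mm tall, with finger rings in it. Origin: centre of the underside.

How it is judged:
By the outcome, as a careful person would: the job done as asked, in the order asked, and still so for the second after the job is handed in, with the robot touching nothing.
It also fails if it takes over 61 s, if anything falls off the work surface, if the arm or the gripper's body presses on something with over 40 N, if the wrist force passes 120 N, or if a joint passes its speed limit or range.

## Robot

A 7-joint arm with a two-finger parallel gripper is mounted at the origin on the work surface. World frame = base frame: x ahead of the robot, y to its left, z up, the work surface at z = 0. Lengths are in m, angles in degrees, forces in N, time in s.
With the tool pointing down it reaches from about 0.4 to 0.85 m from the base axis. Payload 10.4 kg.
Tool frame: the origin (TCP) lies between the finger pads; the fingertips stand 25 mm ahead of it and the grasp point (between the pads) lies 6 mm ahead of it; z points along the fingers, y is the direction in which the jaws open and shut (so a half turn about z gives the same grasp; the last joint's range is limited). The gripper opens to 85 mm and grips with 20 to 120 N. Pads are 22 mm wide; open, the fingers measure 114 mm over their backs; the gripper's body (76 mm by 85 mm) begins 54 mm behind the grasp point. The pads swing forward as they close: fully open they stand 13 mm farther back than shut.
Start: joints at [-77.097, 19.034, -3.707, 83.658, 1.238, 77.344, -5.071], TCP at [0.153, 0.606, 0.256] pointing down, gripper open.
Joint ranges: [-148.97, 148.97], [-28.65, 121.19], [-84.17, 76.75], [9.2, 138.47], [-72.65, 252.65], [3.7, 117.97], [-149.18, 149.18]. Speed limits (degrees/s): [127.2, 127.2, 159.86, 159.86, 180, 180, 180].

## Interface

Orientations are given as a 3x3 rotation matrix whose columns are the frame's x, y, z axes.
In Python, from station import robot gives the robot as it stands. Calls block until the motion is done:
- robot.reach(position, orientation): joint-space move of the TCP to a pose.
- robot.line_to(position, frame=None, vel=0.15, threshold=None): straight line of the TCP; frame=None keeps the orientation; vel is the mean speed in m/s. With threshold (N) it stops when the force on the tool has changed by that much, and returns True; else False.
- robot.set_joints(angles): joint-space move.
- robot.gripper_to(opening): finger opening in m; the grip force is fixed at half the most; returns when the fingers have stopped.
- robot.hold(seconds).
- robot.solve_ik(position, orientation): joint angles nearest the present ones, or None.
- robot.get_obs(): the state.
- robot.camera(name): name is "scene" or "top" or "wrist"; returns (picture, depth): 400x640x3 uint8, red, green, blue; 400x640 float32, m along the optical axis (not along the pixel's ray), 0 where there is no reading.
- robot.camera_info(name): a dict with "intrinsics" (3x3 intrinsics, pixels), "xyz" and "orientation" of the camera in the world; the wrist camera has in their place "mount" (4x4, takes a point from camera to tool coordinates, whose origin is the TCP and whose axes are the flange's). Camera axes: x right, y down, z forward; pixel columns grow to the right and rows downward; lengths in m; the calibration is good to about 2 mm. The wrist camera is an equidistant fisheye: a pixel r from the principal point sees the ray r / f radians off the axis. A picture is of the moment at which its call begins: read the wrist's pose just before it. camera_info takes no time and is no camera call.
A pose or a line that the arm cannot do raises robot.IKError and nothing moves.
- robot.sign_off(): hands the job in, once; it reports no verdict.
The state is a dict: "t": time; "q": joint angles; "joint_velocities": joint speeds; "joint_torque": joint torques, N m; "eef_pos": TCP position; "tcp_rot": TCP orientation; "ft_force": force on the tool from outside, world axes, zero at the start; "ft_torque": the same for the moment, N m; "width": finger opening in m.
Only numpy, scipy, OpenCV 4.12 (cv2) and the standard library are available. Lean on these libraries where they do the work, as an engineer would, in place of code of your own. Each camera call takes 0.05 s, during which the arm holds its last target.

## Working session

There is one attempt and no reset: what is moved stays moved. The work goes in short steps, each a Python script; the robot and the scene stay as the last script left them, time stands still between calls to the robot, and variables do not carry over. Pictures are saved under pics/ and viewed, and the job is handed in when it is done.

```bash
ls; mkdir -p pics
python3 - <<'E'
from station import robot
import cv2,numpy as np
np.set_printoptions(precision=4,suppress=True)
o=robot.get_obs();print(o['t'],o['eef_pos'],o['tcp_rot'],o['width'])
for n in ['scene','top','wrist']:
    print(n,robot.camera_info(n))
    p,d=robot.camera(n);cv2.imwrite(f'pics/{n}0.png',p[:,:,::-1]);np.save(f'{n}0.npy',d)
E
```

```text
pics
0.0 [0.1532 0.6056 0.2555] [[-0.9695  0.2453 -0.0003]
 [ 0.2453  0.9695 -0.0014]
 [-0.     -0.0015 -1.    ]] 0.08522877704891152
scene {'intrinsics': array([[457.2915,   0.    , 324.5009],
       [  0.    , 457.2915, 199.7812],
       [  0.    ,   0.    ,   1.    ]]), 'xyz': array([ 0.9983, -0.421 ,  1.0069]), 'orientation': array([[ 0.7718,  0.5329, -0.347 ],
       [ 0.6357, -0.6323,  0.4428],
       [ 0.0166, -0.5623, -0.8267]])}
top {'intrinsics': array([[466.4032,   0.    , 317.7709],
       [  0.    , 466.4032, 198.498 ],
       [  0.    ,   0.    ,   1.    ]]), 'xyz': array([0.4356, 0.0672, 1.098 ]), 'orientation': array([[ 0.0017, -0.9826,  0.186 ],
       [-0.9999, -0.0045, -0.0144],
       [ 0.0149, -0.1859, -0.9824]])}
wrist {'intrinsics': array([[309.7069,   0.    , 317.8354],
       [  0.    , 309.7069, 203.4235],
       [  0.    ,   0.    ,   1.    ]]), 'mount': array([[ 0.0015, -0.9617, -0.2742,  0.0691],
       [ 1.    ,  0.0013,  0.0009,  0.0012],
       [-0.0005, -0.2742,  0.9617, -0.118 ],
       [ 0.    ,  0.    ,  0.    ,  1.    ]])}
```

View pics/scene0.png

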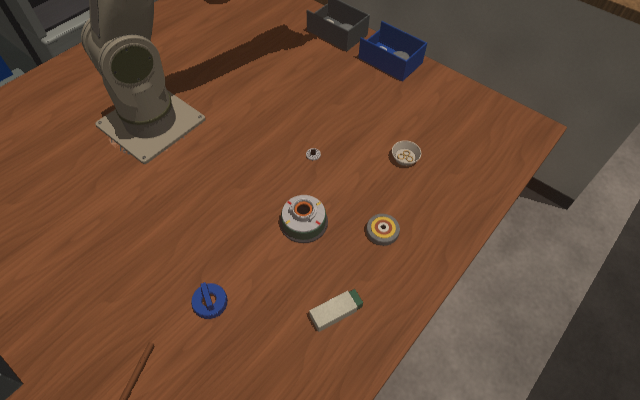

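View pics/top0.png

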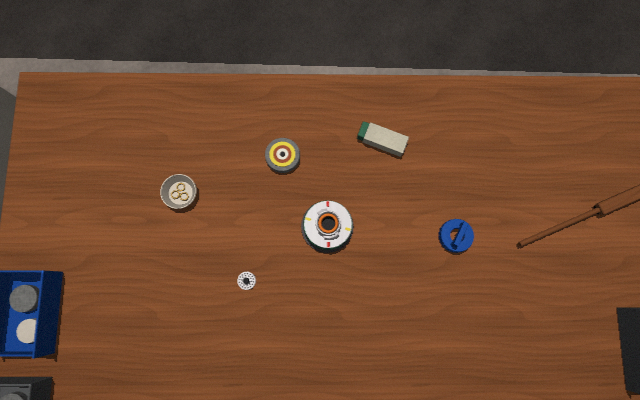

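View pics/wrist0.png

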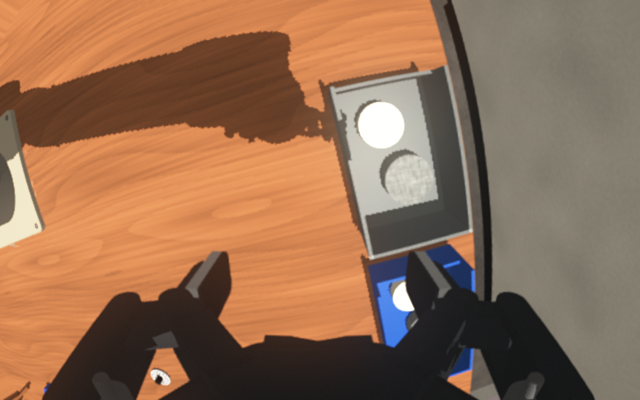

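Top view: disk at (246,281), pot mouth at (328,224) and ring at (457,236). Scene view: disk at (313,154), mouth at (304,209) and ring at (209,299). The wrist view shows only the disk, at (160,377). Next I'll triangulate coarsely.

```bash
cat > h.py <<'E'
from station import robot
import cv2,numpy as np
np.set_printoptions(precision=4,suppress=True)
def ray(n,uv,pose=None):
    """origin, dir (world). pose=(pos,rot) of TCP for wrist; dirs scaled so cam z=1"""
    ci=robot.camera_info(n);K=ci['intrinsics']
    x=(uv[0]-K[0,2])/K[0,0];y=(uv[1]-K[1,2])/K[1,1]
    if n!='wrist': return np.array(ci['xyz']),ci['orientation']@np.array([x,y,1.])
    r=np.hypot(x,y)+1e-12;d=np.array([np.sin(r)*x/r,np.sin(r)*y/r,np.cos(r)]);d/=d[2]
    M=ci['mount'];p,R=pose
    return p+R@M[:3,3],R@M[:3,:3]@d
def tri(rays):
    A=np.zeros((3,3));b=np.zeros(3)
    for o,d in rays:
        d=d/np.linalg.norm(d);P=np.eye(3)-np.outer(d,d);A+=P;b+=P@o
    x=np.linalg.solve(A,b)
    res=[np.linalg.norm((np.eye(3)-np.outer(d,d)/(d@d))@(x-o)) for o,d in rays]
    return x,np.array(res)
def atz(r,z): o,d=r;return o+d*(z-o[2])/d[2]
def proj(P,pose):
    ci=robot.camera_info('wrist');K=ci['intrinsics'];M=ci['mount'];p,R=pose
    P=np.atleast_2d(P)
    c=((P-p)@R-M[:3,3])@M[:3,:3]
    th=np.arctan2(np.hypot(c[:,0],c[:,1]),c[:,2]);ph=np.arctan2(c[:,1],c[:,0])
    return np.c_[K[0,2]+K[0,0]*th*np.cos(ph),K[1,2]+K[1,1]*th*np.sin(ph)]
def down(yaw):  # tool pointing down; tool y axis (jaw) at angle yaw(deg) from world x ; 
    a=np.radians(yaw);y=np.array([np.cos(a),np.sin(a),0]);z=np.array([0,0,-1.]);return np.c_[np.cross(y,z),y,z]
def snap(name):
    o=robot.get_obs();pose=(np.array(o['eef_pos']),np.array(o['tcp_rot']))
    p,d=robot.camera('wrist');cv2.imwrite(f'pics/{name}.png',p[:,:,::-1]);np.savez(f'{name}.npz',p=pose[0],R=pose[1],d=d,img=p)
    return pose,p,d,o
def load(name):
    z=np.load(f'{name}.npz');return (z['p'],z['R']),z['img'],z['d']
E
python3 - <<'E'
from h import *
for n,a,b in [('disk',(246,281),(313,154)),('pot',(328,224),(304,209)),('ring',(457,237),(209,300))]:
    print(n,*tri([ray('top',a),ray('scene',b)]))
    for c,uv in(('top',a),('scene',b)):
        o,d=ray(c,uv);D=np.load(c+'0.npy')[uv[1],uv[0]];print('  ',c,o+d*D)
for c in('top','scene'):
    im=cv2.imread(f'pics/{c}0.png')
    cs=[(246,281),(328,224),(457,237)] if c=='top' else [(313,154),(304,212),(209,299)]
    cv2.imwrite(f'pics/{c}z.png',np.hstack([cv2.resize(im[v-30:v+30,u-30:u+30],(260,260),interpolation=3) for u,v in cs]))
print(robot.get_obs()['t'])
E
```

```text
disk [0.4494 0.2178 0.0004] [0.0014 0.0014]
   top [0.4482 0.2137 0.023 ]
   scene [0.4548 0.2136 0.0087]
pot [0.5765 0.0312 0.0573] [0.0031 0.0031]
   top [0.5753 0.0286 0.0503]
   scene [0.5756 0.0367 0.0508]
ring [ 0.5527 -0.2732  0.0113] [0.0029 0.0029]
   top [ 0.5465 -0.2624  0.0528]
   scene [ 0.5735 -0.2774  0.0534]
0.15
```

```bash
python3 -c "
import cv2,numpy as np
cv2.imwrite('pics/z0.png',np.vstack([cv2.imread('pics/topz.png'),cv2.imread('pics/scenez.png')]))"
```

```text
(no output)
```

View pics/z0.png

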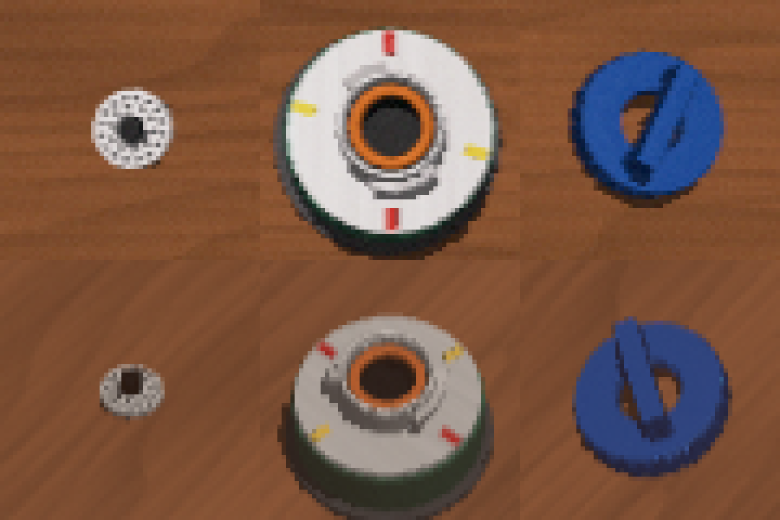

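The crops show the pot's red marks roughly along world ±x and the yellow ones about 75° anticlockwise. The ring bar runs diagonally and the disk lies knob up. Next: check reachability, then take two wrist views of each item.

Run:
```python
from h import *
for nm,p in [('disk',(.449,.214,.02)),('pot',(.5755,.031,.09)),('ring',(.55,-.268,.04))]:
    for yaw in (-90,-60,-15,15,60,75,90,120,165,180):
        q=robot.solve_ik(list(p),down(yaw)); print(nm,yaw,None if q is None else np.array(q))
```

```text
disk -90 [ -54.9021   20.6483   27.4132  116.8033  -13.1656   45.4635 -109.6967]
disk -60 [-52.8158  20.3127  24.9971 116.7028 -11.895   45.373  -80.7813]
disk -15 [-50.0122  19.9334  21.7711 116.5649 -10.2503  45.2832 -37.1819]
disk 15 [-48.1336  19.7212  19.6211 116.4707  -9.1824  45.2413  -8.0889]
disk 60 [-45.2547  19.4558  16.3415 116.324   -7.5891  45.2024  35.5626]
disk 75 [-44.2794  19.3813  15.234  116.2738  -7.0594  45.1957  50.1157]
disk 90 [-43.2965  19.3137  14.1198 116.2228  -6.53    45.192   64.6699]
disk 120 [-40.703   19.1704  11.1869 116.0872  -5.1515  45.1968  93.5131]
disk 165 [-36.4985  19.0397   6.4508 115.8641  -2.9584  45.2464 136.6861]
disk 180 [ 27.7782  42.1147 -71.3279 112.8165  46.6138  60.9511 115.0805]
pot -90 [-42.6596  26.7818  43.526  103.5093 -21.4032  58.25   -80.7096]
pot -60 [-38.972   25.3554  38.5969 103.34   -18.4216  57.7131 -53.0805]
pot -15 [-37.8303  24.9805  37.1027 103.2859 -17.5652  57.5807  -8.7636]
pot 15 [-37.1274  24.7633  36.1891 103.2522 -17.0514  57.5058  20.8261]
pot 60 [-36.4343  24.5588  35.2925 103.2186 -16.554   57.4366  65.
[... 418 characters left out ...]
.2058  56.5389 -45.9525]
ring -60 [-10.2815  35.4182  41.837   99.5262 -27.8301  55.8956 -17.6785]
ring -15 [-16.1934  39.3875  50.7507  99.8034 -35.3316  58.1824  32.7083]
ring 15 [ -9.0517  34.7815  40.077   99.4657 -26.4458  55.5542  56.3088]
ring 60 [ -2.5355  32.1571  31.0958  99.1297 -19.7995  54.2452  96.3934]
ring 75 [-10.672   35.6318  42.4014  99.5453 -28.2803  56.012  117.6498]
ring 90 [-16.178   39.3746  50.7261  99.8027 -35.3096  58.1746 137.6928]
ring 120 [ 50.9946  34.6603 -37.8921  96.0027  24.3695  57.8347 124.8114]
ring 165 [ -24.5236   49.8838   66.0185  100.1492  -50.3294   65.1971 -137.3131]
ring 180 [ -24.5236   49.8838   66.0185  100.1492  -50.3294   65.1971 -122.3131]
```

Run:
```python
from h import *
d=np.array([.4494,.2145]);p=np.array([.5755,.031]);r=np.array([.552,-.268])
t0=robot.get_obs()['t']
robot.reach([d[0],d[1]+.02,.2],down(90));snap('d1')
robot.line_to([d[0]+.05,d[1]-.03,.13],vel=.25);snap('d2');print(robot.get_obs()['t']-t0, robot.get_obs()['q'])
```

```text
2.3917 [-39.8906  13.7446  16.4924 107.0989  -4.5192  59.7332  68.5079]
```

Run:
```python
from h import *
a=cv2.imread('pics/d1.png');b=cv2.imread('pics/d2.png')
d=np.array([.4494,.2145,0.006])
out=[]
for n in('d1','d2'):
    pose,im,_=load(n);u,v=proj(d,pose)[0].round().astype(int);print(n,u,v,pose[0])
    im=im[:,:,::-1];s=60;u=min(max(u,s),640-s);v=min(max(v,s),400-s);print('crop',u-s,v-s)
    out.append(cv2.resize(im[v-s:v+s,u-s:u+s],(400,400),interpolation=2))
cv2.imwrite('pics/dz.png',np.hstack(out))
```

```text
d1 296 185 [0.4491 0.2356 0.2001]
crop 236 125
d2 354 142 [0.4992 0.1853 0.1301]
crop 294 82
```

View pics/dz.png

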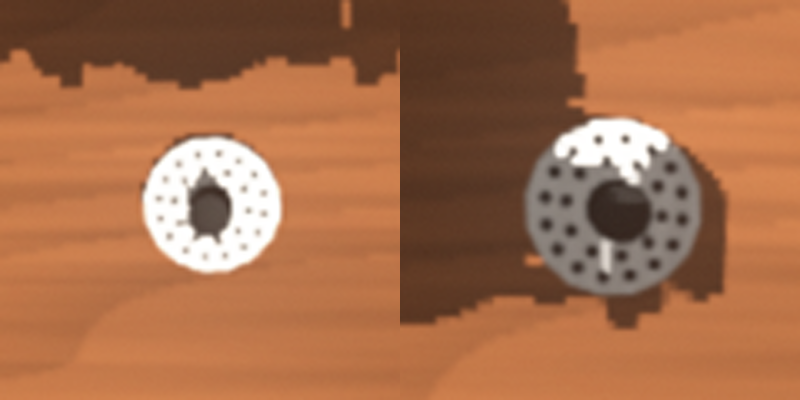

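View pics/d1.png

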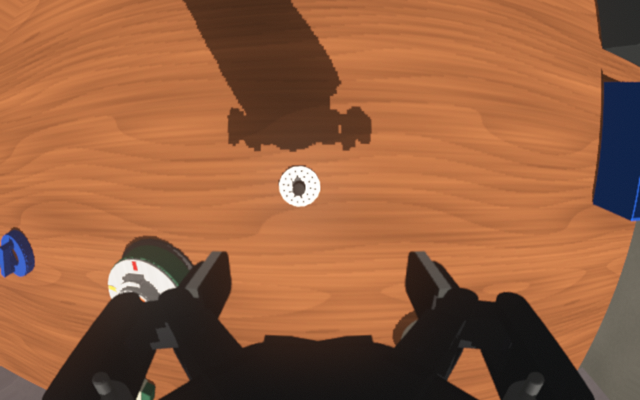

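Left view: disk centre at about (299.6,186.2), knob leaning slightly. Right view: disk centre at about (357.9,144.1), knob top at about (360.5,144.5).

Run:
```python
from h import *
pa,pb=load('d1')[0],load('d2')[0]
ra,rb=ray('wrist',(299.6,186.2),pa),ray('wrist',(357.9,144.1),pb)
print(tri([ra,rb]),atz(ra,.006),atz(rb,.006))
# knob top pixel
print(atz(ray('wrist',(299,188.2),pa),.02),atz(ray('wrist',(360.2,144.5),pb),.02))
# depth
for n,uv in (('d1',(300,186)),('d2',(352,138)),('d2',(361,145))):
    pose,im,d=load(n);o,dd=ray('wrist',uv,pose);print(n,uv,o+dd*d[uv[1],uv[0]])
def snapview(n,c): pass
for k,off,z in (('p1',(0.0,0.03),.22),('p2',(.05,-.05),.20)):
    robot.reach([.5755+off[0],.031+off[1],z],down(90 if k=='p1' else 45));snap(k)
for k,off,z in (('r1',(0.0,0.03),.19),('r2',(.04,-.04),.16)):
    robot.reach([.552+off[0],-.268+off[1],z],down(45 if k=='r1' else 20));snap(k)
print(robot.get_obs()['t'],robot.get_obs()['q'])
for n,c in (('p1',(.5755,.031,.06)),('p2',(.5755,.031,.06)),('r1',(.552,-.268,.03)),('r2',(.552,-.268,.03))):
    pose,im,_=load(n);u,v=proj(c,pose)[0].round().astype(int)
    im=im[:,:,::-1];s=80;u=min(max(u,s),640-s);v=min(max(v,s),400-s);print(n,'crop',u-s,v-s)
    cv2.imwrite(f'pics/{n}z.png',cv2.resize(im[v-s:v+s,u-s:u+s],(400,400),interpolation=2))
for k in 'pr': cv2.imwrite(f'pics/{k}z.png',np.hstack([cv2.imread(f'pics/{k}{i}z.png') for i in (1,2)]))
```

```text
(array([0.4511, 0.218 , 0.0049]), array([0.0001, 0.0001])) [0.4509 0.2181 0.006 ] [0.4509 0.2178 0.006 ]
[0.4498 0.2183 0.02  ] [0.45   0.2177 0.02  ]
d1 (300, 186) [0.4474 0.2194 0.0207]
d2 (352, 138) [0.4459 0.2125 0.0115]
d2 (361, 145) [0.4503 0.2183 0.0206]
5.4167 [ -4.3499  32.4344  39.4708  85.1502 -21.2722  70.1047  58.2246]
p1 crop 203 114
p2 crop 236 39
r1 crop 211 137
r2 crop 206 63
```

View pics/pz.png

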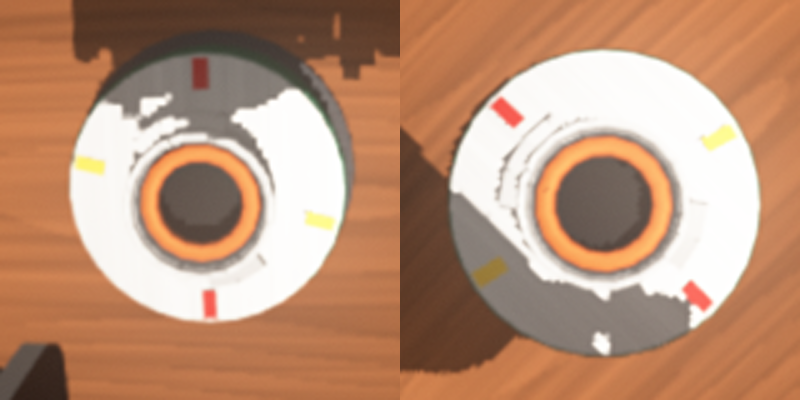

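View pics/rz.png

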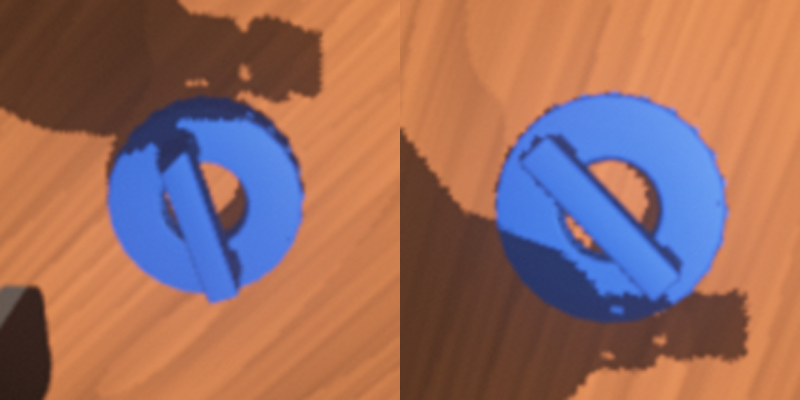

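Pot crops: the orange seat is centred at (201,202.5) on the left and (204,203) on the right. Red marks are near the top and bottom, yellow ones at the sides. Ring crops: bar top-face centres are at about (200,228) and (200.5,215.5), running diagonally.

Run:
```python
from h import *
P1=load('p1')[0];P2=load('p2')[0];R1=load('r1')[0];R2=load('r2')[0]
def m(n1,o1,a,n2,o2,b,z):
    ra=ray('wrist',np.array(o1)+np.array(a)/2.5-.3,n1);rb=ray('wrist',np.array(o2)+np.array(b)/2.5-.3,n2)
    x,r=tri([ra,rb]);A,B=atz(ra,z),atz(rb,z);print(x,r[0],'at z:',A[:2],B[:2]);return (A+B)/2
p=lambda a,b,z:m(P1,(203,114),a,P2,(236,39),b,z)
r=lambda a,b,z:m(R1,(211,137),a,R2,(206,63),b,z)
print('red');a=p((200.5,73),(107,112),.046);b=p((209.5,304),(297,296),.046)
print('yel');c=p((90,165),(90,272),.046);d=p((319,220.5),(318,137),.046)
print('gasket');g=p((201,202.5),(204,203),.064)
print('shoulder');p((208,182),(204.5,202.5),.046)
print('mid',(a+b)/2,(c+d)/2,'ang',np.degrees(np.arctan2(*(a-b)[1::-1])),np.degrees(np.arctan2(*(c-d)[1::-1])))
print('ring bar corners')
C=[r(x,y,.052) for x,y in zip([(163,168),(188,153),(238,290),(211,301)],[(120,155),(145,136),(282,272),(255,299)])]
C=np.array(C);print(C.mean(0)); v=C[2]+C[3]-C[0]-C[1];print('ang',np.degrees(np.arctan2(v[1],v[0])),np.linalg.norm(v)/2)
print('ring top');r((204.5,195),(211,207.5),.024)
# refine orange & blue by segmentation, centroid
for n in('p1','p2'):
    pose,im,d=load(n);h=cv2.cvtColor(im,cv2.COLOR_RGB2HSV)
    for nm,lo,hi in (('orange',(5,120,200),(16,255,255)),('red',(0,130,60),(4,255,255)),('yellow',(23,80,90),(35,255,255))):
        mk=cv2.inRange(h,lo,hi)
        nn,l,s,ce=cv2.connectedComponentsWithStats(mk)
        for i in range(1,nn):
            if s[i,4]>25 and abs(ce[i]-proj((.5765,.03,.05),pose)[0]).max()<70: print(n,nm,s[i],ce[i],atz(ray('wrist',ce[i],pose),.064 if nm=='orange' else .046)[:2])
```

```text
red
[0.5293 0.0303 0.0419] 0.00013940494903680897 at z: [0.5289 0.0306] [0.5301 0.0304]
[0.6236 0.0317 0.0425] 0.0001781734991016453 at z: [0.6222 0.0319] [0.6231 0.0319]
yel
[ 0.5653 -0.0151  0.0413] 0.00027633203750920793 at z: [ 0.5642 -0.0141] [ 0.5656 -0.014 ]
[0.5876 0.0764 0.0436] 0.0003187692335553784 at z: [0.5867 0.076 ] [0.5876 0.0763]
gasket
[0.5767 0.0313 0.0574] 0.0002160945119134043 at z: [0.5749 0.0318] [0.5768 0.0315]
shoulder
[0.5766 0.031  0.0237] 0.0006277883533439351 at z: [0.5713 0.0327] [0.5768 0.0316]
mid [0.5761 0.0312 0.046 ] [0.576 0.031 0.046] ang -179.13295332899878 -103.87032857239254
ring bar corners
[ 0.5294 -0.2595  0.0633] 0.0003894702739971451 at z: [ 0.5308 -0.2625] [ 0.527  -0.2608]
[ 0.5328 -0.2527  0.0531] 0.000577471094204379 at z: [ 0.5332 -0.2525] [ 0.5323 -0.2532]
[ 0.5836 -0.2789  0.0457] 0.0004060225113383445 at z: [ 0.5815 -0.2769] [ 0.5835 -0.2775]
[ 0.5789 -0.2888  0.0477] 5.5313704927641905e-05 at z: [ 0.5777 -0.2872] [ 0.5788 -0.2879]
[ 0.5556 -0.2698  0.052 ]
ang -26.9089676884586 0.05554150178134947
ring top
[ 0.5551 -0.2717  0.009 
[... 520 characters left out ...]
67] [ 0.5642 -0.0142]
p1 yellow [326 199  10   7  45] [330.4    201.9333] [0.5868 0.0761]
p2 orange [277  30  46  40 166] [295.9578  52.253 ] [0.5246 0.0589]
p2 orange [233  39  29  29  70] [247.8714  52.1571] [0.4953 0.0321]
p2 orange [243  65  31  29  99] [257.9697  78.1818] [0.5176 0.0222]
p2 orange [368  69  24  27 338] [379.9911  81.3817] [0.5891 0.0909]
p2 orange [ 290   94   55   54 1039] [317.2252 120.1935] [0.5769 0.0313]
p2 orange [374 125  27  26  70] [385.8    138.2571] [0.6266 0.0618]
p2 red [273  78  12  11  59] [278.4576  83.4068] [0.53   0.0305]
p2 red [350 152  10  11  53] [354.2453 157.1132] [0.623  0.0317]
p2 yellow [357  90  13   9  61] [363.1475  93.5902] [0.5878 0.0764]
```

The pot centre comes out at (0.5763,0.0313) with yaw ≈ +1°. The ring is at (0.5556,-0.2698) with its bar at ≈ -27°, and the disk at (0.4505,0.218). Now to pick the disk by its knob.

Run:
```python
from h import *
robot.gripper_to(.026)
robot.reach([.4507,.218,.12],down(90))
robot.line_to([.4507,.218,.055],vel=.15);robot.hold(.2)
snap('g1');o=robot.get_obs();print(o['t'],o['ft_force'],o['width'],o['eef_pos'])
c=robot.line_to([.4507,.218,.024],vel=.03,threshold=3);o=robot.get_obs();print(c,o['ft_force'],o['eef_pos'])
```

```text
8.8167 [-0.0235  0.1685  0.2539] 0.02598272532695706 [0.4512 0.2183 0.0559]
True [-1.7809 -0.9788  8.385 ] [0.4506 0.2179 0.0309]
```

View pics/g1.png

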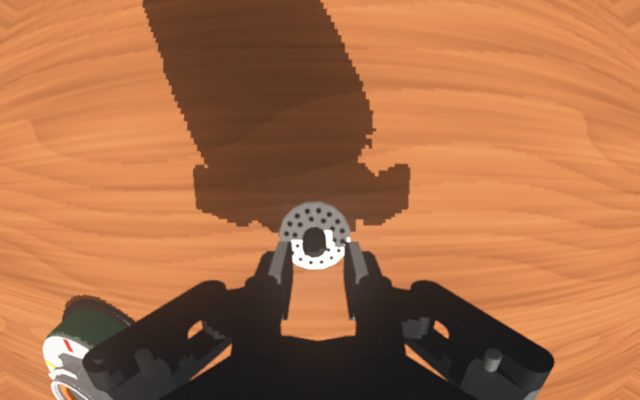

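The knob at (315,241) sits between the fingertips (about 285 and 352). The tips touched the disk top at TCP z = 0.031, matching 25 mm. Back off 1.5 mm and grip.

Run:
```python
from h import *
robot.line_to([.4507,.218,.0326],vel=.05)
robot.gripper_to(.0);o=robot.get_obs();print(o['width'],o['eef_pos'])
robot.line_to([.4507,.218,.10],vel=.12);robot.hold(.2)
snap('g2');o=robot.get_obs();print(o['t'],o['ft_force'],o['width'],o['eef_pos'])
```

```text
0.011036361279058857 [0.4506 0.218  0.0326]
11.075 [ 0.1168 -0.1918 -0.3306] 0.011192254318023663 [0.4504 0.2178 0.0993]
```

View pics/g2.png

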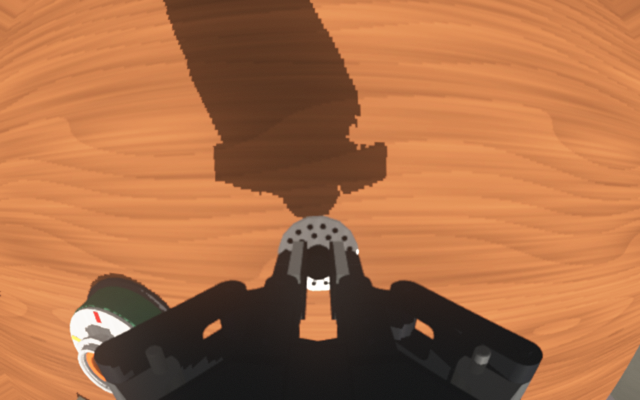

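Run:
```python
from h import *
pose=load('g2')[0];print(pose[0])
for dz in (.0266,.0246):
  a=np.linspace(0,2*np.pi,60)
  P=np.c_[.021*np.cos(a),.021*np.sin(a),np.full(60,dz)]@pose[1].T+pose[0]
  u=proj(P,pose);print(dz,u.min(0),u.max(0),proj(pose[0]+pose[1]@[0,0,dz],pose))
im=cv2.imread('pics/g2.png')[200:310,250:390];cv2.imwrite('pics/g2z.png',cv2.resize(im,None,fx=5,fy=5,interpolation=2))
```

```text
[0.4503 0.2177 0.0992]
0.0266 [274.9554 216.2318] [356.1579 289.4309] [[315.5269 254.8969]]
0.0246 [274.4583 217.5245] [356.6066 291.3699] [[315.5017 256.5778]]
```

View pics/g2z.png

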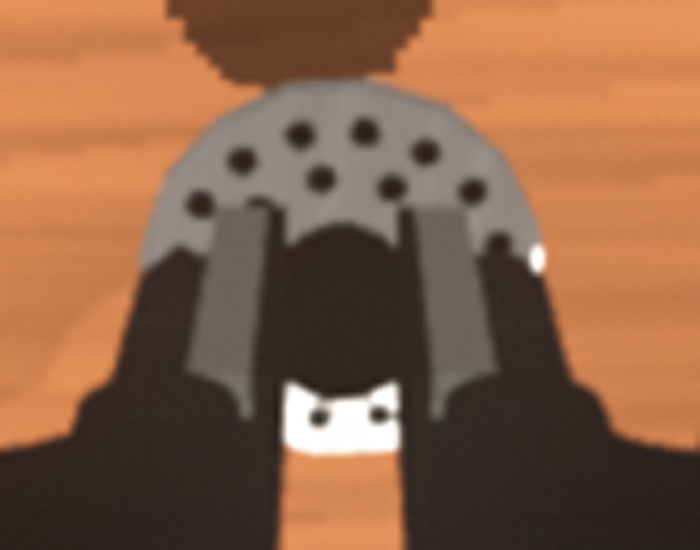

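The held disk's silhouette sits about 2.7 px to the right of the prediction, as do the fingers. So the wrist camera reads about 1.2 mm too far along tool +y. The two pot views agree better once corrected, giving (0.5757,0.0301) for the pot. I'll hover and check there.

Run:
```python
from h import *
robot.line_to([.4507,.218,.15],vel=.2)
robot.reach([.5757,.0301,.135],down(90));robot.line_to([.5757,.0301,.112],vel=.1);robot.hold(.2)
snap('h1');o=robot.get_obs();print(o['t'],o['ft_force'],o['width'],o['eef_pos'])
im=cv2.imread('pics/h1.png')[170:330,220:420];cv2.imwrite('pics/h1z.png',cv2.resize(im,None,fx=3.7,fy=3.7,interpolation=2))
p,_=robot.camera('scene');cv2.imwrite('pics/h1s.png',cv2.resize(p[150:260,240:380,::-1],None,fx=5,fy=5,interpolation=2))
```

```text
13.0083 [ 0.9952  0.1934 -1.0804] 0.010594885260578167 [0.576  0.0302 0.1125]
```

View pics/h1z.png

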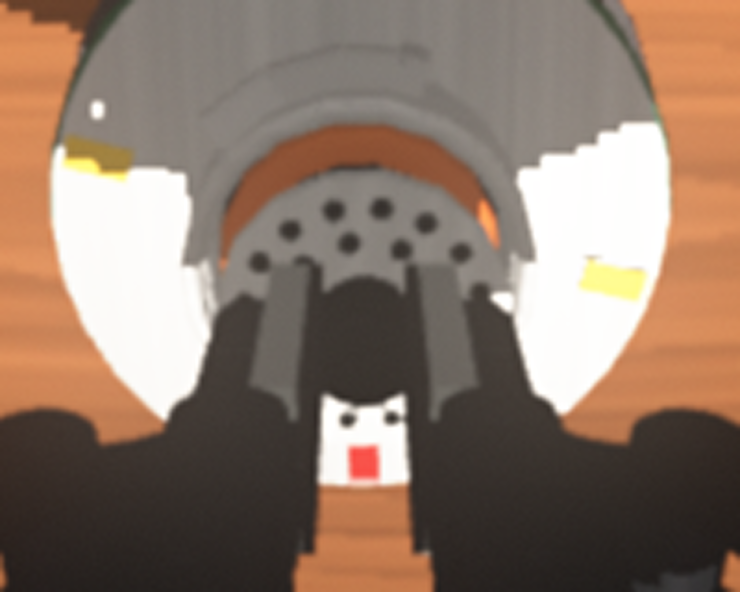

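View pics/h1s.png

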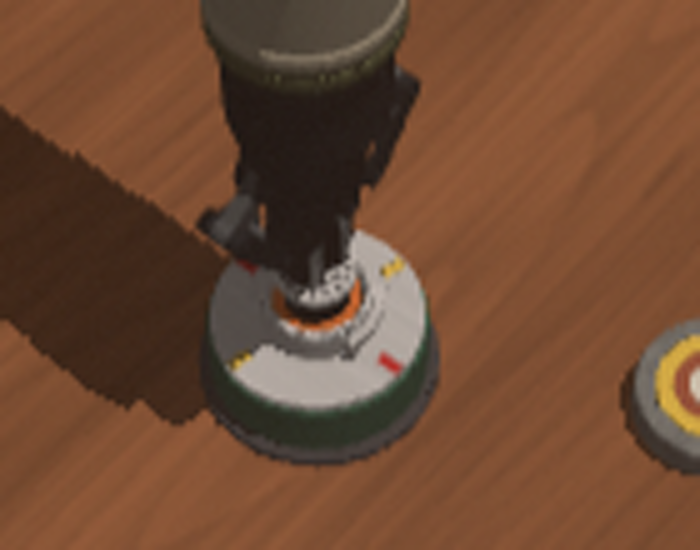

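Wrist crop: the disk, centred near x = 362, is concentric with the orange seat (225 to 498). Lowering it now.

Run:
```python
from h import *
c=robot.line_to([.5757,.0301,.0962],vel=.03,threshold=5);o=robot.get_obs();print(c,o['t'],o['ft_force'],o['eef_pos'])
robot.hold(.2);o=robot.get_obs();print(o['ft_force'],o['eef_pos'])
snap('i1')
im=cv2.imread('pics/i1.png')[170:330,220:420];cv2.imwrite('pics/i1z.png',cv2.resize(im,None,fx=3.7,fy=3.7,interpolation=2))
```

```text
False 13.7333 [-0.7335  0.2814  1.6395] [0.5756 0.0301 0.0962]
[-1.0137  0.1874  1.4072] [0.5757 0.0301 0.0963]
```

View pics/i1z.png

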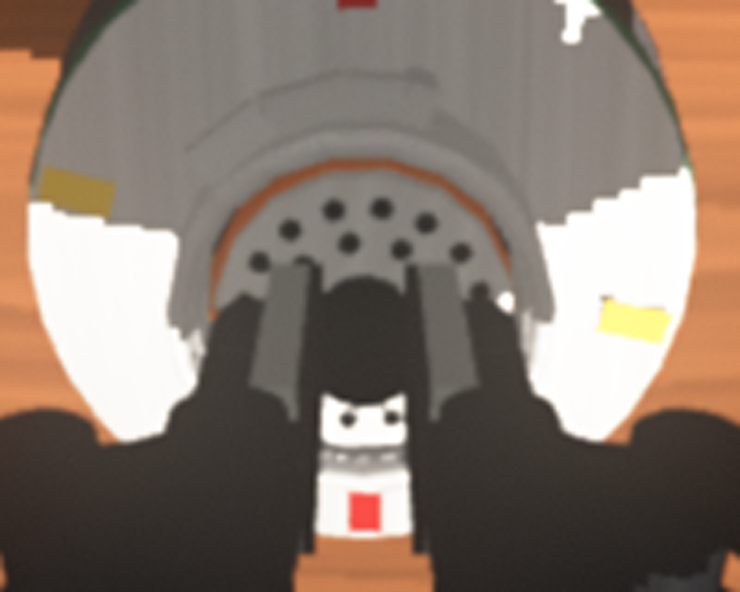

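The disk is in the mouth with an even orange margin around it, centred at about (362,300). The upward force is a gentle 1.5–2 N, at the expected height. Release, retreat and look.

Run:
```python
from h import *
robot.gripper_to(.03);
robot.line_to([.5757,.0301,.13],vel=.1)
robot.line_to([.585,.0301,.18],vel=.2)
robot.hold(.15)
snap('j1');o=robot.get_obs();print(o['t'],o['ft_force'],o['eef_pos'],o['width'])
im=cv2.imread('pics/j1.png')[100:280,210:430];cv2.imwrite('pics/j1z.png',cv2.resize(im,None,fx=3.3,fy=3.3,interpolation=2))
p,_=robot.camera('scene');cv2.imwrite('pics/j1s.png',cv2.resize(p[150:260,240:380,::-1],None,fx=5,fy=5,interpolation=2))
```

```text
15.4083 [ 0.3104 -0.7839  0.4692] [0.5843 0.0301 0.1788] 0.029920925624810895
```

View pics/j1z.png

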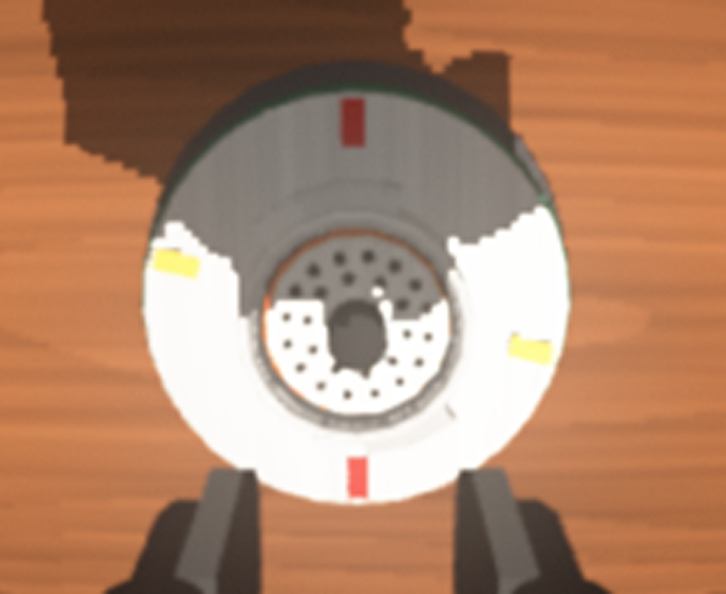

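View pics/j1s.png

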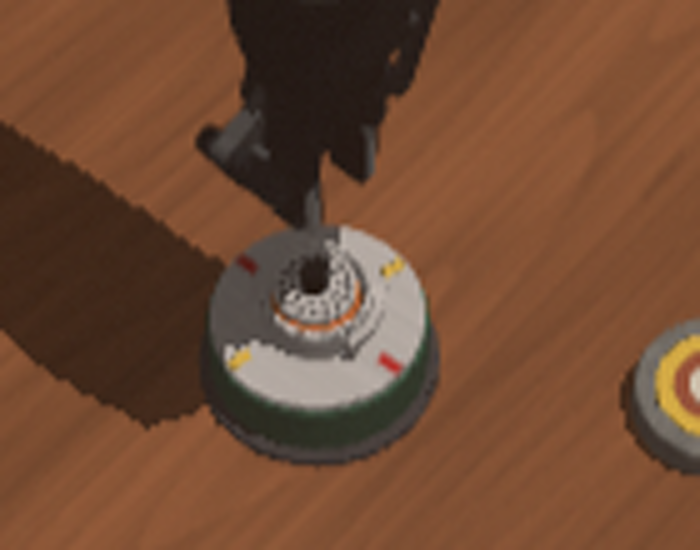

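The disk lies flat in the mouth, knob up at (357,332) in the crop, with only a thin orange margin showing. Now the ring.

Run:
```python
from h import *
robot.gripper_to(.04)
robot.reach([.5548,-.2704,.13],down(63));robot.line_to([.5548,-.2704,.09],vel=.15);robot.hold(.2)
snap('k1');o=robot.get_obs();print(o['t'],o['ft_force'],o['eef_pos'],o['q'])
im=cv2.imread('pics/k1.png')[120:320,190:450];cv2.imwrite('pics/k1z.png',cv2.resize(im,None,fx=3,fy=3,interpolation=2))
```

```text
17.55 [0.0925 0.3701 0.858 ] [ 0.5553 -0.2705  0.0909] [ -9.2478  31.0511  40.5431  96.9323 -22.698   60.42   101.6358]
```

View pics/k1z.png

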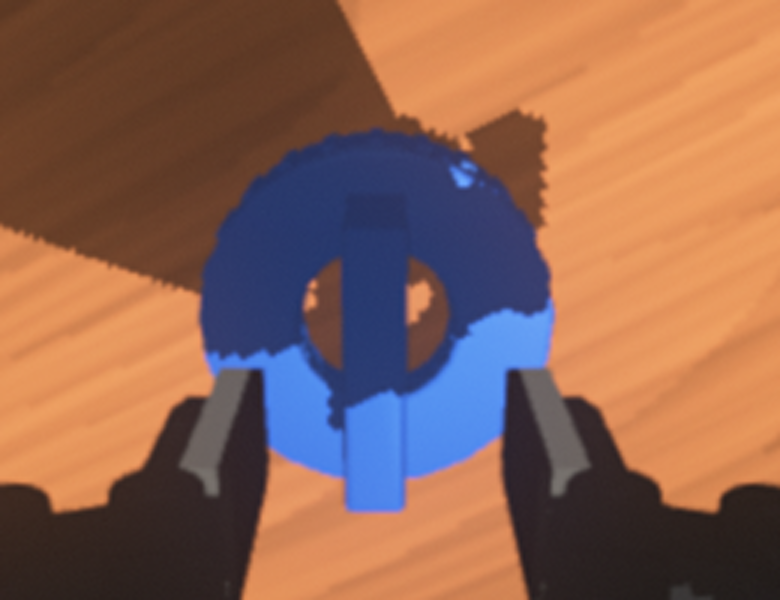

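The bar is upright in the crop (x = 345–406), so the yaw is right. It lies about 3 px left of the middle of the fingers (384), roughly 1.2 mm along tool -y. I'll check the offset along the bar too.

Run:
```python
from h import *
pose=load('k1')[0]
for nm,z,xs in (('bartop',.052,(-.029,0,.029)),('ringtop',.024,(-.0385,0,.0385))):
  for x in xs:
    P=pose[0]+pose[1]@[x,0,pose[0][2]-z];print(nm,x,(proj(P,pose)[0]-[190,120])*3)
```

```text
bartop -0.029 [376.076  511.9992]
bartop 0 [375.7971 378.5275]
bartop 0.029 [375.612  225.8443]
ringtop -0.0385 [376.9703 482.4756]
ringtop 0 [376.7532 325.3433]
ringtop 0.0385 [376.6648 145.6938]
```

Run:
```python
from h import *
xy=np.array([.5553,-.2705])-.0012*np.array([.454,.891]);x,y=xy
robot.line_to([x,y,.09],vel=.1)
c=robot.line_to([x,y,.058],vel=.06,threshold=6);o=robot.get_obs();print(c,o['eef_pos'],o['ft_force'])
robot.gripper_to(0);o=robot.get_obs();print(o['width'],o['eef_pos'],o['ft_force'])
robot.line_to([x,y,.12],vel=.12);robot.hold(.2)
snap('k2');o=robot.get_obs();print(o['t'],o['ft_force'],o['eef_pos'],o['width'])
im=cv2.imread('pics/k2.png')[120:320,190:450];cv2.imwrite('pics/k2z.png',cv2.resize(im,None,fx=3,fy=3,interpolation=2))
```

```text
False [ 0.5548 -0.2717  0.058 ] [-0.6708 -0.2671 -0.3744]
0.01035819796822275 [ 0.5551 -0.2717  0.0586] [-1.1421  0.2723  4.5889]
19.7667 [ 0.4411 -0.0105 -1.7273] [ 0.5544 -0.2714  0.1192] 0.010642584625251096
```

View pics/k2z.png

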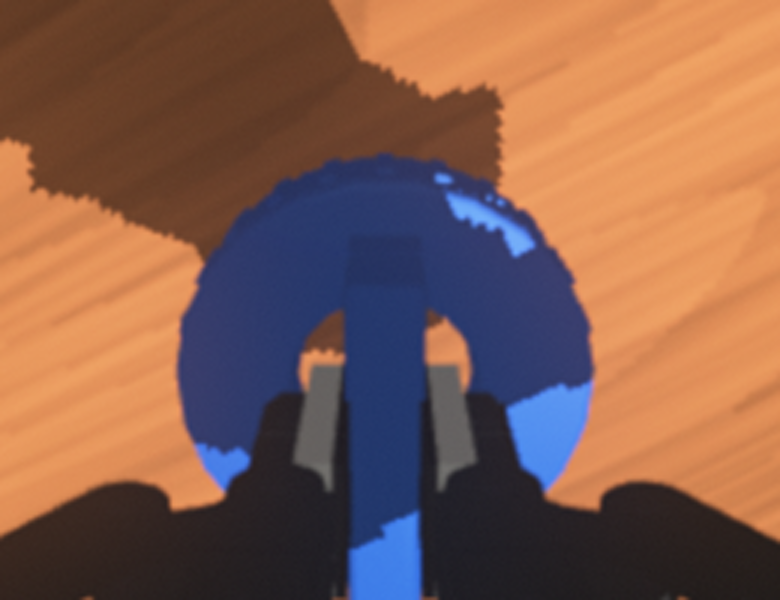

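Run:
```python
from h import *
pose=load('k2')[0];a=np.linspace(0,2*np.pi,90)
for z in (.0343,.0363,.0583):
  P=pose[0]+np.c_[.0385*np.cos(a),.0385*np.sin(a),np.full(90,z)]@pose[1].T
  u=(proj(P,pose)-[190,120])*3;print(z,u.min(0),u.max(0))
for x in (.029,-.029): print((proj(pose[0]+pose[1]@[x,0,.0063],pose)[0]-[190,120])*3)
q=robot.solve_ik([.5757,.0301,.16],down(-14));print(np.array(q))
```

```text
0.0343 [164.3426 177.925 ] [587.5249 564.6813]
0.0363 [166.6946 175.5812] [585.3154 558.9769]
0.0583 [189.7663 153.1948] [563.6568 502.2829]
[373.8358 283.868 ]
[374.8169 614.1944]
[-53.3473  26.1026  58.2128 100.4805 -23.9778  66.9678  -2.0855]
```

The ring is held squarely, centred within about 0.5 mm (bar end seen at y = 287, expected 284). I'll carry it over the mouth with the bar on the yellow marks.

Run:
```python
from h import *
robot.line_to([.5548,-.2715,.17],vel=.2)
x,y=.5757+.0001,.0301+.0005
robot.reach([x,y,.17],down(-13.5));robot.line_to([x,y,.145],vel=.1);robot.hold(.3)
snap('l1');o=robot.get_obs();print(o['t'],o['ft_force'],o['eef_pos'],o['width'],o['q'])
im=cv2.imread('pics/l1.png')[100:340,180:460];cv2.imwrite('pics/l1z.png',cv2.resize(im,None,fx=2.5,fy=2.5,interpolation=2))
p,_=robot.camera('scene');a=cv2.resize(p[140:260,240:380,::-1],None,fx=2.8,fy=2.8,interpolation=2)
p,_=robot.camera('top');b=cv2.resize(p[160:280,260:400,::-1],None,fx=2.8,fy=2.8,interpolation=2)
cv2.imwrite('pics/l1s.png',np.hstack([a,b]))
```

```text
22.4917 [-0.2149 -0.4996 -1.141 ] [0.576  0.0307 0.1453] 0.010507795792084008 [-51.2394  26.0589  55.1473 101.206  -23.4353  65.0867  -2.1775]
```

View pics/l1z.png

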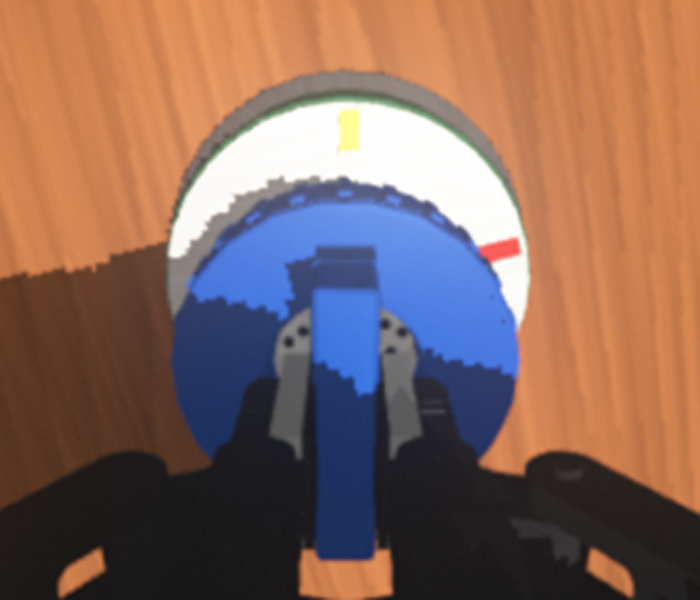

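View pics/l1s.png

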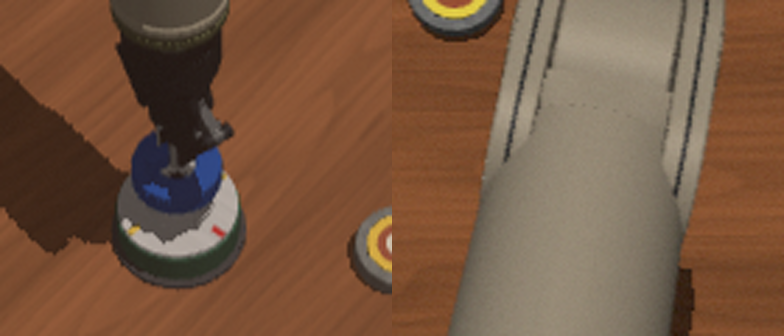

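Run:
```python
from h import *
B=np.array([2.7,0]) # px bias: tool axis seen 2.7px right
for bias in (0,1):
  pose=load('j1')[0]
  f=lambda u,v,z:atz(ray('wrist',np.array([u,v])/3.3-.35+[210,100]-bias*B,pose),z)[:2]
  print('j1 red',(f(353,122,.046)+f(358,478,.046))/2,'yel',(f(176,262.5,.046)+f(530,349,.046))/2,'disk',f(357,322,.070),'knob',f(358,336,.084))
  pose=load('l1')[0]
  g=lambda u,v,z:atz(ray('wrist',np.array([u,v])/2.5-.3+[180,100]-bias*B,pose),z)[:2]
  print('l1 yel',g(348.5,130,.046),'red',g(500,251,.046),'TCP',pose[0][:2])
pose=load('j1')[0];im=load('j1')[1]
```

```text
j1 red [0.5754 0.0303] yel [0.575  0.0301] disk [0.5729 0.0307] knob [0.5724 0.0309]
l1 yel [0.5883 0.0756] red [0.6237 0.031 ] TCP [0.576  0.0306]
j1 red [0.5754 0.028 ] yel [0.5749 0.0278] disk [0.5729 0.0286] knob [0.5724 0.029 ]
l1 yel [0.5865 0.0761] red [0.6217 0.0314] TCP [0.576  0.0306]
```

The views disagree by 1–2 mm, so I'll calibrate the wrist mount with a least-squares fit over everything seen so far.

```bash
cat > cal.py <<'E'
from h import *
from scipy.optimize import least_squares
from scipy.spatial.transform import Rotation as Ro
ci=robot.camera_info('wrist');K=ci['intrinsics'];M=np.array(ci['mount'])
def prj(P,pose,dT,dR):
    p,R=pose;t=R.T@(P-p);c=(t-M[:3,3]-dT)@(M[:3,:3]@Ro.from_rotvec(dR).as_matrix())
    th=np.arctan2(np.hypot(c[0],c[1]),c[2]);ph=np.arctan2(c[1],c[0])
    return np.array([K[0,2]+K[0,0]*th*np.cos(ph),K[1,2]+K[1,1]*th*np.sin(ph)])
S=lambda uv,s,o:np.array(uv)/s-(.5-.5/s)+np.array(o)
po={n:load(n)[0] for n in('d1','d2','p1','p2','r1','r2','g2','j1','k1','k2','l1')}
obs=[]
def mk(n,red0,redpi,y0,ypi):
    for k,v in ((0,red0),(180,redpi),(75,y0),(255,ypi)):
        if v is not None: obs.append(('m',n,k,v))
c1=lambda *u:S(u,2.5,(203,114));c2=lambda *u:S(u,2.5,(236,39));cj=lambda *u:S(u,3.3,(210,100))
mk('p1',c1(209.5,304),c1(200.5,73),c1(319,220.5),c1(90,165))
mk('p2',c2(297,296),c2(107,112),c2(318,137),c2(90,272))
mk('j1',cj(358,478),cj(353,122),cj(530,349),cj(176,262.5))
mk('l1',None,None,S((348.5,130),2.5,(180,100)),None)
obs.append(('d','d1',0,np.array([299.6,186.2])));obs.append(('d','d2',0,np.array([357.9,144.1])))
q1=lambda *u:S(u,2.5,(211,137));q2=lambda *u:S(u,2.5,(206,63))
obs+= [('b','r1',-1,q1(175.5,160.5)),('b','r1',1,q1(224.5,295.5)),('b','r2',-1,q2(132.5,145.5)),('b','r2',1,q2(268.5,285.5))]
ck=lambda *u:S(u,3,(190,120))
obs+= [('b','k1',-1,ck(375,229)),('b','k1',1,ck(375,512))]
obs+= [('hd','g2',0,np.array([318.0,255.6])),('hr','k2',1,ck(384.5,287)),('hr','l1',1,S((346,289),2.5,(180,100))),('hr','l1',-1,S((346,558),2.5,(180,100)))]
obs+= [('kn','j1',0,cj(358,335))]
def f(x,full=False):
    dT,dR=x[:3],x[3:6];px,py,pa=x[6:9];dx,dy=x[9:11];rx,ry,ra=x[11:14];sd,sr,rm=x[14:17];kx,ky=x[17:19]
    r=[]
    for t,n,k,uv in obs:
        pose=po[n]
        if t=='m': a=pa+np.radians(k);P=np.array([px+rm*np.cos(a),py+rm*np.sin(a),.046])
        if t=='d': P=np.array([dx,dy,.006])
        if t=='b': P=np.array([rx+k*.029*np.cos(ra),ry+k*.029*np.sin(ra),.052])
        if t=='hd': P=pose[0]+pose[1]@[sd,0,.0266]
        if t=='hr': P=pose[0]+pose[1]@[sr+k*.029,0,.0063]
        if t=='kn': P=np.array([kx,ky,.084])
        r.append((prj(P,pose,dT,dR)-uv)/(1 if full else .7))
    if full:
        return np.array(r)
    e=list(np.concatenate(r))
    e+=list(dT/.002)+list(dR/.01)
    e.append((dx-(.4506-sd))/.0005)   # tool x=-x at yaw 90
    xa=np.array([-np.sin(np.radians(63)),np.cos(np.radians(63))])
    e.append(((np.array([rx,ry])-[.5550,-.2717])@xa-sr)/.0005)
    e+=[(kx-(.5757-sd))/.0015,(ky-.0301)/.0015,(kx-px)/.0025,(ky-py)/.0025]
    return np.array(e)
x0=np.r_[np.zeros(6),.576,.03,.017,.4505,.217,.555,-.2707,-.47,0,0,.0467,.5757,.0301]
s=least_squares(f,x0,loss='soft_l1')
C=np.linalg.inv(s.jac.T@s.jac);sg=np.sqrt(np.diag(C))
for nm,i in (('dT',slice(0,3)),('dR',slice(3,6)),('pot',slice(6,9)),('disk',slice(9,11)),('ring',slice(11,14)),('sd sr rm',slice(14,17)),('seated',slice(17,19))): print(nm,s.x[i],sg[i])
print('pot yaw',np.degrees(s.x[8]),'bar',np.degrees(s.x[13]))
for o,e in zip(obs,f(s.x,True)): print(o[:3],e.round(1))
E
python3 cal.py
```

```text
dT [ 0.0002 -0.0004 -0.0009] [0.0009 0.0005 0.0008]
dR [-0.0052 -0.0008  0.0014] [0.0034 0.0029 0.0037]
pot [0.5765 0.0297 0.0157] [0.0004 0.0004 0.0053]
disk [0.4502 0.2168] [0.0005 0.0006]
ring [ 0.5547 -0.2717 -0.473 ] [0.0004 0.0005 0.0118]
sd sr rm [0.0005 0.0003 0.0467] [0.0005 0.0005 0.0002]
seated [0.5737 0.0303] [0.0007 0.0005]
pot yaw 0.8993240340583059 bar -27.103008387121957
('m', 'p1', 0) [-0.  -0.4]
('m', 'p1', 180) [-0.4 -0.1]
('m', 'p1', 75) [ 0.2 -0.2]
('m', 'p1', 255) [ 0.1 -0.2]
('m', 'p2', 0) [0.1 0.2]
('m', 'p2', 180) [-0.1  0.2]
('m', 'p2', 75) [0.3 0.4]
('m', 'p2', 255) [-0.2 -0. ]
('m', 'j1', 0) [ 0.1 -0.8]
('m', 'j1', 180) [-0.2 -0.1]
('m', 'j1', 75) [ 0. -0.]
('m', 'j1', 255) [0.3 0.1]
('m', 'l1', 75) [ 0.3 -0.4]
('d', 'd1', 0) [ 0.  -0.3]
('d', 'd2', 0) [-0.   0.1]
('b', 'r1', -1) [-1.8 -2.8]
('b', 'r1', 1) [0.1 1.2]
('b', 'r2', -1) [0.1 0.8]
('b', 'r2', 1) [-0.2  1.4]
('b', 'k1', -1) [ 0.7 -0.2]
('b', 'k1', 1) [ 0.8 -0.1]
('hd', 'g2', 0) [-0.2 -0.1]
('hr', 'k2', 1) [-0.  -0.2]
('hr', 'l1', 1) [-0.3 -0.2]
('hr', 'l1', -1) [-0.3  1.1]
('kn', 'j1', 0) [-0.1  0.3]
```

The fit is good, with residuals below 0.5 px apart from the ring's first view. It puts the pot at (0.5765,0.0297), yaw 0.9°. Lowering the ring there.

Run:
```python
from h import *
x,y=.5764,.0294
robot.line_to([x,y,.145],frame=down(-13.5),vel=.05)
c=robot.line_to([x,y,.1125],vel=.03,threshold=5);o=robot.get_obs();print(c,o['t'],o['ft_force'],o['eef_pos'])
robot.hold(.2);o=robot.get_obs();print(o['ft_force'],o['ft_torque'],o['eef_pos'])
snap('m1')
im=cv2.imread('pics/m1.png')[100:340,180:460];cv2.imwrite('pics/m1z.png',cv2.resize(im,None,fx=2.5,fy=2.5,interpolation=2))
p,_=robot.camera('scene');cv2.imwrite('pics/m1s.png',cv2.resize(p[150:260,240:380,::-1],None,fx=5,fy=5,interpolation=2))
```

```text
False 24.075 [-1.1118 -0.1868  0.0143] [0.5765 0.0294 0.1127]
[-0.9643 -0.6779  0.5347] [0.025  0.2047 0.0283] [0.5765 0.0294 0.1126]
```

View pics/m1z.png

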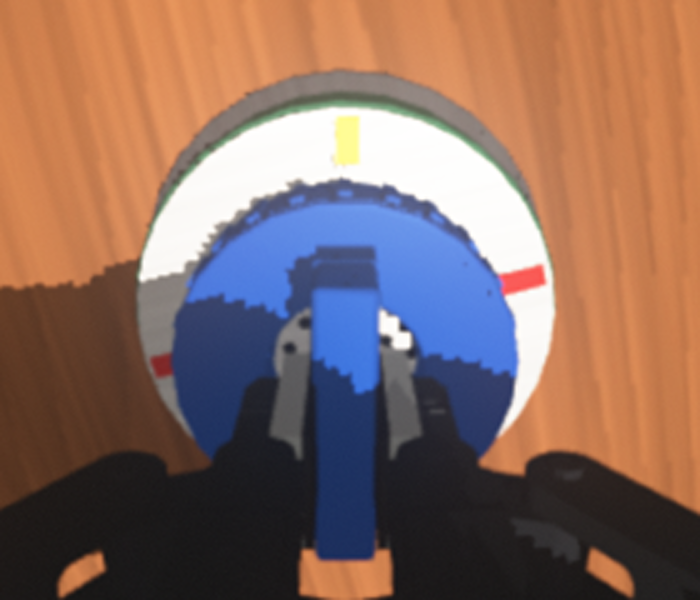

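View pics/m1s.png

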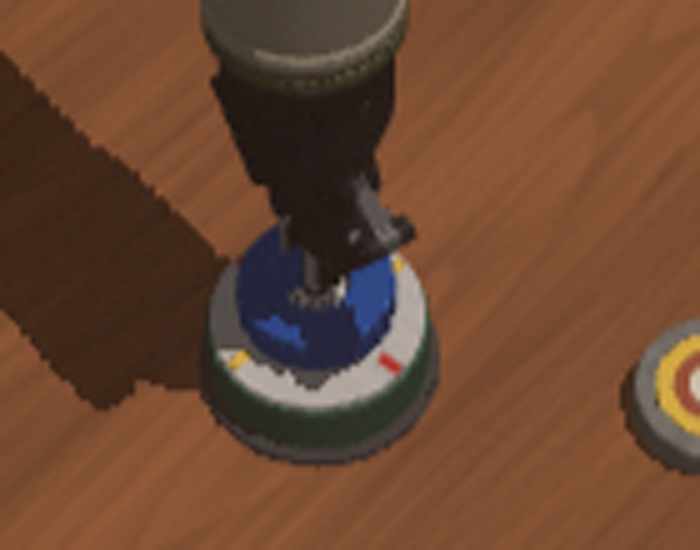

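The ring sits at set-on height (underside ≈ 54.5 mm) with almost no force. The bar (crop x ≈ 345) points at the yellow mark (347,138), and the disk shows through the hole. Start screwing in slow helical steps, watching force and torque.

```bash
cat > sc.py <<'E'
from h import *
def step(yaw,z,T=.8):
    o=robot.get_obs();d=np.linalg.norm(np.array(o['eef_pos'])-[X,Y,z])
    t=o['t'];robot.line_to([X,Y,z],frame=down(yaw),vel=max(d,1e-4)/T)
    o=robot.get_obs();R=np.array(o['tcp_rot']);a=np.degrees(np.arctan2(R[1,1],R[0,1]))
    print(yaw,'t',round(o['t'],2),round(o['t']-t,2),'F',o['ft_force'].round(1),'M',np.array(o['ft_torque']).round(2),'z',o['eef_pos'].round(4),'yaw',a.round(2),'w',round(o['width'],4),flush=True);return o
X,Y=.5764,.0294
E
python3 - <<'E'
from sc import *
step(-21,.1122);step(-29,.1119)
E
```

```text
-21 t 24.66 0.28 F [-0.4 -0.7  1.3] M [ 0.01 -0.12  0.  ] z [0.5767 0.0294 0.1123] yaw -20.82 w 0.0107
-29 t 24.95 0.29 F [0.8 0.2 1. ] M [ 0.05 -0.08 -0.06] z [0.5766 0.0294 0.112 ] yaw -28.7 w 0.0106
```

Run:
```python
from sc import *
z=.1119;yaw=-29
while yaw>-80:
    yaw-=8;z-=.00030
    o=step(yaw,z)
    if np.linalg.norm(o['ft_force'])>25 or abs(o['ft_torque'][2])>2.0: print('stop');break
snap('n1')
im=cv2.imread('pics/n1.png')[100:340,180:460];cv2.imwrite('pics/n1z.png',cv2.resize(im,None,fx=2.5,fy=2.5,interpolation=2))
```

```text
-37 t 25.24 0.29 F [0.2 0.  1.7] M [-0.05 -0.05 -0.07] z [0.5765 0.0294 0.1117] yaw -36.65 w 0.0109
-45 t 25.53 0.29 F [-0.6 -0.4  2. ] M [ 0.03 -0.04 -0.03] z [0.5765 0.0294 0.1114] yaw -44.63 w 0.0106
-53 t 25.82 0.29 F [0.8 0.  2.9] M [ 0.05 -0.03 -0.06] z [0.5765 0.0294 0.111 ] yaw -52.63 w 0.0106
-61 t 26.12 0.29 F [0.3 0.4 2.8] M [ 0.04 -0.03 -0.05] z [0.5765 0.0294 0.1107] yaw -60.63 w 0.0107
-69 t 26.41 0.29 F [0.6 0.6 4.3] M [ 0.02 -0.02 -0.09] z [0.5765 0.0294 0.1104] yaw -68.62 w 0.0106
-77 t 26.7 0.29 F [-0.1 -0.1  4. ] M [ 0.06 -0.01 -0.1 ] z [0.5765 0.0294 0.1101] yaw -76.63 w 0.011
-85 t 26.99 0.29 F [1.  0.6 4.1] M [ 0.08 -0.05 -0.08] z [0.5765 0.0294 0.1098] yaw -84.63 w 0.0107
```

View pics/n1z.png

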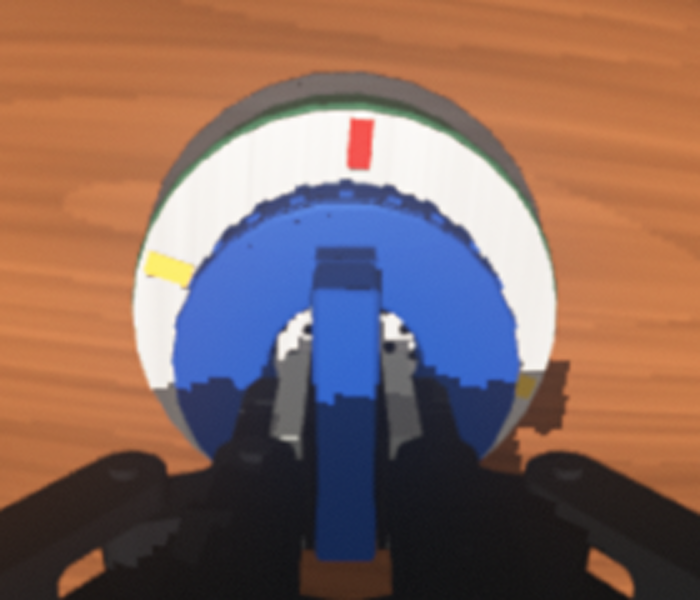

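The bar is about 4–5° short of the red mark (360,145) and torque is low. Continue to the stop.

Run:
```python
from sc import *
z=.1098
for yaw in (-87,-89,-90,-91,-92,-93):
    o=step(yaw,z)
    if abs(o['ft_torque'][2])>1.2: print('stop');break
robot.hold(.2);o=robot.get_obs();print(o['ft_force'],o['ft_torque'])
snap('n2')
im=cv2.imread('pics/n2.png')[100:340,180:460];cv2.imwrite('pics/n2z.png',cv2.resize(im,None,fx=2.5,fy=2.5,interpolation=2))
```

```text
-87 t 27.29 0.25 F [ 0.6 -0.7  4.6] M [ 0.03 -0.06  0.06] z [0.5764 0.0294 0.1099] yaw -86.82 w 0.0108
-89 t 27.54 0.25 F [-0.3  0.9  5.2] M [0.08 0.01 0.06] z [0.5764 0.0294 0.1098] yaw -88.88 w 0.0106
-90 t 27.79 0.25 F [-0.   0.5  4.9] M [0.13 0.04 0.22] z [0.5765 0.0296 0.1099] yaw -89.96 w 0.0106
-91 t 28.04 0.25 F [0.7 1.2 5.5] M [ 0.12 -0.01  0.55] z [0.5765 0.0296 0.1098] yaw -90.98 w 0.0104
-92 t 28.29 0.25 F [0.5 0.2 5.8] M [0.15 0.   0.94] z [0.5765 0.0297 0.1098] yaw -91.94 w 0.0104
-93 t 28.54 0.25 F [-0.2  1.1  5.7] M [0.11 0.04 1.12] z [0.5765 0.0297 0.1099] yaw -92.92 w 0.0107
[-0.2009 -0.41    5.8521] [0.0337 0.0671 1.1619]
```

View pics/n2z.png

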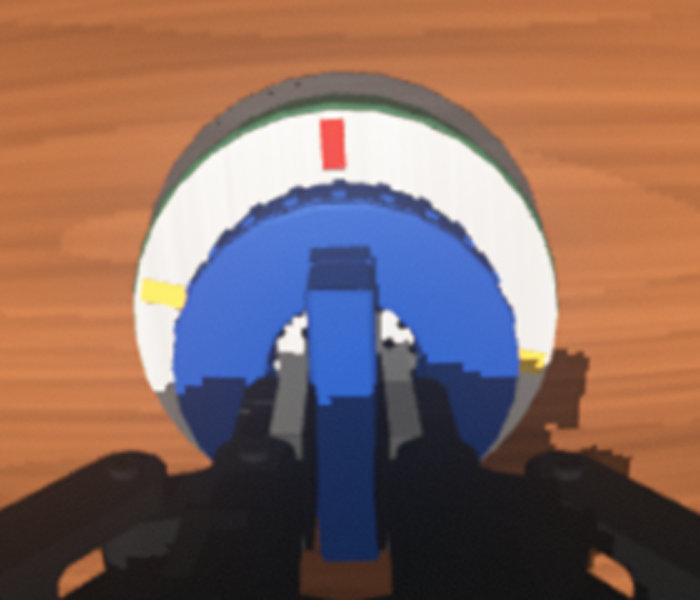

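The stop is reached: torque rose to 1.1 N m and the bar began slipping in the pads. The bar's axis now points at the red mark (333,145). Release and inspect.

Run:
```python
from sc import *
robot.gripper_to(.04);o=robot.get_obs();print(o['ft_force'],o['ft_torque'],o['width'])
robot.line_to([X,Y,.150],vel=.08);robot.line_to([X,Y-.01,.215],vel=.2);robot.hold(.2)
snap('o1');o=robot.get_obs();print(o['t'],o['eef_pos'],o['ft_force'],o['q'])
im=cv2.imread('pics/o1.png')[80:280,190:450];cv2.imwrite('pics/o1z.png',cv2.resize(im,None,fx=2.9,fy=2.9,interpolation=2))
p,_=robot.camera('scene');cv2.imwrite('pics/o1s.png',cv2.resize(p[150:260,240:380,::-1],None,fx=5,fy=5,interpolation=2))
```

```text
[1.0697 0.478  0.5099] [ 0.0083  0.0404 -0.0213] 0.039931087990836674
30.5583 [0.576  0.0196 0.2141] [-0.4893  0.2996 -0.719 ] [-61.2565  31.1918  74.1295  97.2021 -30.8872  75.7201 -74.1926]
```

View pics/o1z.png

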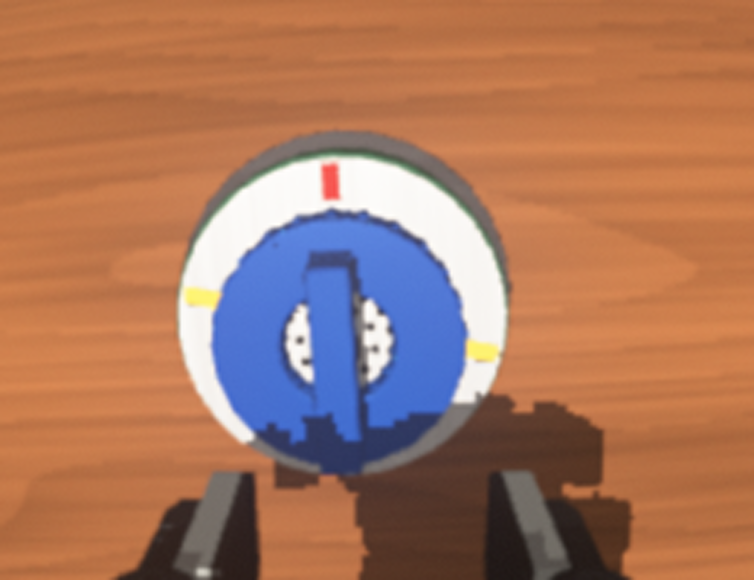

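View pics/o1s.png

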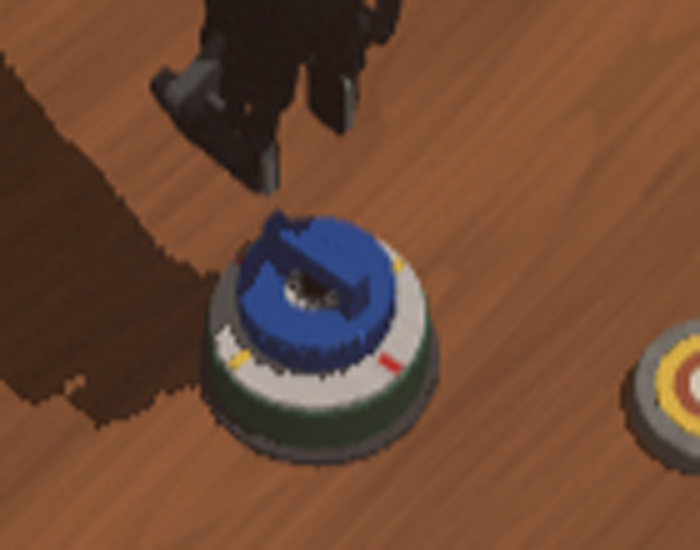

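Run:
```python
from sc import *
robot.line_to([X+.06,Y-.05,.215],vel=.25);robot.hold(.2)
snap('o2');o=robot.get_obs();print(o['t'],o['eef_pos'])
pose=load('o2')[0]
im=load('o2')[1][:,:,::-1];u,v=proj([.5765,.0297,.09],pose)[0].astype(int);print(u,v)
u0,v0=max(u-80,0),max(v-70,0);print('crop',u0,v0);cv2.imwrite('pics/o2z.png',cv2.resize(im[v0:v0+140,u0:u0+160],None,fx=4,fy=4,interpolation=2))
# depth on ring top for o1,o2
for n in('o1','o2'):
    pose,im,d=load(n);M=robot.camera_info('wrist')['mount']
    h=cv2.cvtColor(im,cv2.COLOR_RGB2HSV);m=cv2.inRange(h,(105,100,60),(125,255,255))
    vs,us=np.nonzero((m>0)&(d>0));P=[]
    for u,v in zip(us,vs):
        oo,dd=ray('wrist',(u,v),pose);P.append(oo+dd*d[v,u])
    P=np.array(P);P=P[np.hypot(P[:,0]-.5765,P[:,1]-.0297)<.036]
    hist,e=np.histogram(P[:,2],bins=np.arange(.03,.12,.002));print(n,[(round(a,3),b) for a,b in zip(e,hist) if b>10])
    b=P[P[:,2]>.097];c=b.mean(0);w,V=np.linalg.eigh(np.cov((b[:,:2]-c[:2]).T));print('bar',c,np.degrees(np.arctan2(V[1,1],V[0,1])),len(b), 'medz',np.median(b[:,2]))
    t=P[(P[:,2]>.068)&(P[:,2]<.085)];A=np.c_[t[:,:2]-[.5765,.0297],np.ones(len(t))];print('ring top plane',np.linalg.lstsq(A,t[:,2],rcond=None)[0])
```

```text
31.3 [ 0.636  -0.0197  0.215 ]
267 271
crop 187 201Traceback (most recent call last):
  File "<stdin>", line 13, in <module>
  File "h.py", line 6, in ray
    ci=robot.camera_info(n);K=ci['intrinsics']
ValueError: time passes only in moves, steps and waits
```

View pics/o2z.png

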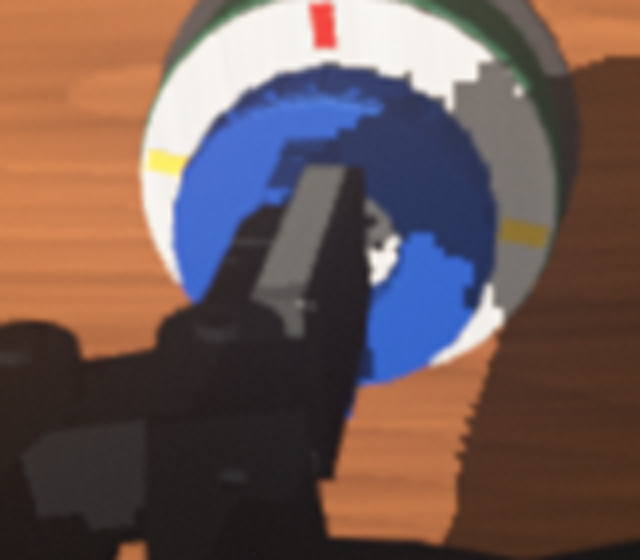

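In o2 the finger hides the bar. I'll take another view from the other side and use the depth maps, with the calibration cached.

```bash
cat > fin.py <<'E'
from sc import *
import sys
CI=robot.camera_info('wrist')
def cloud(n):
    pose,im,d=load(n);K=CI['intrinsics'];M=np.array(CI['mount'])
    vs,us=np.mgrid[0:400,0:640];x=(us-K[0,2])/K[0,0];y=(vs-K[1,2])/K[1,1];r=np.hypot(x,y)+1e-12
    t=np.tan(r)/r;c=np.stack([x*t*d,y*t*d,d],-1);w=(c@M[:3,:3].T+M[:3,3])@pose[1].T+pose[0]
    h=cv2.cvtColor(im,cv2.COLOR_RGB2HSV);m=(cv2.inRange(h,(105,100,40),(125,255,255))>0)&(d>0)&(r<1.2)
    P=w[m];return P[np.hypot(P[:,0]-.5765,P[:,1]-.0297)<.036]
def rep(n):
    P=cloud(n)
    b=P[P[:,2]>.096];c=b.mean(0);w,V=np.linalg.eigh(np.cov((b[:,:2]-c[:2]).T));print(n,'bar',c,'ang',np.degrees(np.arctan2(V[1,1],V[0,1])),len(b),'medz',np.median(b[:,2]))
    t=P[(P[:,2]>.066)&(P[:,2]<.086)];A=np.c_[t[:,:2]-[.5765,.0297],np.ones(len(t))];print(' ring top plane',np.linalg.lstsq(A,t[:,2],rcond=None)[0],np.median(t[:,2]))
E
python3 - <<'E'
from fin import *
robot.line_to([X-.04,Y+.02,.235],vel=.25);robot.hold(.2)
snap('o3');o=robot.get_obs();print(o['t'],o['eef_pos'])
for n in('o1','o3'): rep(n)
im=cv2.imread('pics/o3.png')[40:240,190:450];cv2.imwrite('pics/o3z.png',cv2.resize(im,None,fx=2.9,fy=2.9,interpolation=2))
E
```

```text
32.2167 [0.5368 0.0484 0.2349]
o1 bar [0.5793 0.0304 0.1045] ang -179.23218611208335 1098 medz 0.10461185656322108
 ring top plane [ 0.0085 -0.0002  0.0766] 0.07668712896342675
o3 bar [0.5779 0.031  0.1045] ang -179.20724274764314 1020 medz 0.10459035185915816
 ring top plane [0.0013 0.0014 0.0766] 0.07667387755797307
```

View pics/o3z.png

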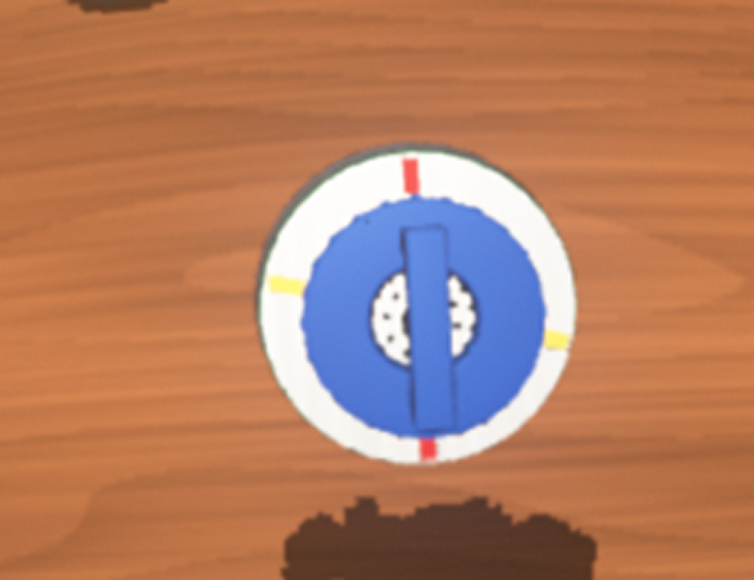

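The bar and both red marks line up: bar at 0.8° against pot yaw 0.9°. The ring is level, bar top at 104.5 mm (home is 104). One last check of the shoulder reference height and the bystanders, then I'll hand it in.

Run:
```python
from fin import *
pose,im,d=load('o3');K=CI['intrinsics'];M=np.array(CI['mount'])
vs,us=np.mgrid[0:400,0:640];x=(us-K[0,2])/K[0,0];y=(vs-K[1,2])/K[1,1];r=np.hypot(x,y)+1e-12
t=np.tan(r)/r;w=(np.stack([x*t*d,y*t*d,d],-1)@M[:3,:3].T+M[:3,3])@pose[1].T+pose[0]
rr=np.hypot(w[...,0]-.5765,w[...,1]-.0297);m=(rr>.043)&(rr<.052)&(d>0)&(r<.8);print('shoulder z',np.median(w[m][:,2]))
p,_=robot.camera('scene');a=cv2.imread('pics/scene0.png')[:,:,::-1]
for n,(u,v) in (('wheel',(383,229)),('bar',(336,310)),('dish',(405,154))):
    A=a[v-28:v+28,u-30:u+30].astype(float);B=p[v-28:v+28,u-30:u+30].astype(float);print(n,np.abs(A-B).mean().round(2),(np.abs(A-B).max(2)>60).sum())
o=robot.get_obs();print(o['t'],o['ft_force'],o['width'])
robot.sign_off()
```

```text
shoulder z 0.2702068370934574
wheel 4.68 0
bar 5.48 0
dish 4.81 0
32.2667 [ 0.062   0.6415 -0.1363] 0.04027188110405773
the job is handed in; nothing more can be done
```

The job is handed in at about 32 s of the 61 s allowed. The filter disk is back in the pot, and the ring is screwed down to its stop with the bar on the red marks.

- **Disk:** I picked it up by the knob, lowered it into the mouth until it met about 2 N and let go. The camera views showed it lying flat, knob up.
- **Ring:** I set it on with the bar at the yellow marks and turned it clockwise to the stop. There the torque rose to about 1.1 N m and the bar began to slip in the pads.
- **Final position:** After letting go, the bar was at 0.8° against the pot's 0.9°. The top of the bar stood at 104.5 mm, against 104 mm when fully home. The ring was level.
- **Bystanders:** The wheel, compound bar and dish show no change from the first picture. The gripper ended well clear of everything.

**Checks that failed or disagreed:**
- **Wrist camera calibration:** The two views disagreed by 1–2 mm, so I refitted the camera mount before setting the ring on.
- **Seated disk position:** One view after that fit put the disk's knob 2–3 mm from the pot's centre, while the other pictures showed it centred. I did not resolve this, but the ring still went down to its full depth over it.
- **Shoulder height check:** The final measurement gave a meaningless 0.27 m, probably because its mask picked up the gripper. The ring's height therefore rests on the depth readings from two views, without that reference.

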